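# Swing the bench magnifier over the seed dish and switch its lamp on

## Task

Gently push the arm of the bench magnifier round with one fingertip, without gripping it, until the middle of the lens is right above the middle of the glass dish of seeds that stands by the magnifier (within the lens's swing, not one of the dishes grouped at the right of the table), and leave it there. Then press the push-button on top of the magnifier's post all the way down and let it come up again. Do not move the dishes, the tin lid or the vials.

Things in the scene. Friction and masses are not known exactly. Their poses are not given: they have to be found in the camera images.
- stand: Bench magnifier's stand, fixed to the table: round grey foot 110 mm across and 15 mm high at its edge, upright steel post 18 mm across. Origin: middle of the foot's underside, on the post's axis.
- pivot (a point): Point on the post's axis, where the white lens arm turns, at the arm's mid-height (115 mm above the table). The black hub there is 32 mm across.
- lens_centre (a point): Middle of the lens, 200 mm from the pivot and 115 mm above the table. The lens ring is 96 mm across its outside and 12 mm thick. A straight white bar 12 mm wide and 12 mm high (underside 109 mm, top 121 mm above the table) runs level from the hub to the ring and is free to be touched between 20 and 150 mm from the pivot. The space below the arm is empty down to the things on the table.
- lens_arm (a joint): Turn of the lens arm about the vertical post, rad; grows anticlockwise as seen from above (seen from the robot, with the lens on the near side of the post, the lens then goes to the right). Stops at -1.35 and +1.35. Light friction (about 0.1 N m, under 1 N at the bar, slightly more when moved fast) holds it where it is left; it does not spring back or coast.
- switch_top (a point): Middle of the top face of the round grey push-button, 22 mm across, 147 mm above the table when up, on the post's axis; it stands 9 mm proud of its black housing (38 mm across) on top of the post and is pressed straight down. It is the highest part of the magnifier.
- switch (a joint): Travel of the push-button, m: 0 up, 0.005 fully pressed (about 4 N, then a firm stop); springs back up.
- seed_dish: Single low round glass dish, 98 mm across and 17 mm high, with seeds scattered in it; loose. Origin: middle of its underside. It stands under the lens's path, within 6 mm of the circle that the lens centre runs on.
- dish_stack: Stack of three glass dishes, about 102 mm across and 54 mm high, loose, also under the lens's path. Origin: middle of its underside. To be left alone.
- tin_cap: Round dull tin lid, 51 mm across and 13 mm high, loose, also under the lens's path. Origin: middle of its underside. To be left alone.
- vial_l: Small capped vial, 23 mm across and 58 mm high, standing loose at the left of the post. Origin: middle of its underside. To be left alone.
- vial_r: Small capped vial, 23 mm across and 58 mm high, standing loose at the right of the post. Origin: middle of its underside. To be left alone.

How it is judged (in metres and radians):
On the way, in this order (a step that is already met when the one before it is completed fails the run):
1. the lens is above the seed dish (centres within 15 mm as seen from above) and at rest (horizontal distance between lens_centre and seed_dish below 0.015 m and velocity of joint lens_arm between -0.05 and 0.05 rad/s), for 0.3 s.
2. the push-button is pressed fully down (more than 4 mm) with the lens above the seed dish (horizontal distance between lens_centre and seed_dish below 0.015 m and value of joint switch above 0.004 m), for 0.05 s.
At the end, for the whole second after the job is handed in: Seen from above, the lens centre is within 15 mm of the seed dish's centre, the lens arm is at rest, the push-button is up again, and the dish is at rest (all of step 1 and value of joint switch below 0.0015 m and linear speed of seed_dish below 0.02 m/s); the robot touches nothing.
It fails at once if the seed dish is shifted, knocked or lifted (moved more than 10 mm) (distance of seed_dish from where it was at the start of the episode above 0.01 m).
It fails at once if the stack of dishes is shifted, knocked or lifted (moved more than 10 mm) (distance of dish_stack from where it was at the start of the episode above 0.01 m).
It fails at once if the tin lid is shifted, knocked or lifted (moved more than 10 mm) (distance of tin_cap from where it was at the start of the episode above 0.01 m).
It fails at once if a vial is shifted, knocked over or lifted (moved more than 10 mm) (distance of any of vial_l, vial_r from where it was at the start of the episode above 0.01 m).
It fails at once if the magnifier's arm is shoved hard or gripped (more than 20 N from the fingers) (contact force between the fingers and lens_arm above 20 N).
It also fails if it takes over 48 s, if anything falls off the work surface, if the arm or the gripper's body presses on something with over 40 N, if the wrist force passes 120 N, or if a joint passes its speed limit or range.

## Robot

A 6-joint arm with a two-finger parallel gripper is mounted at the origin on a cart in front of the work surface, level with it; the furniture and walls round the work are solid. World frame = base frame: x ahead of the robot, y to its left, z up, the work surface at z = 0. Lengths are in m, angles in degrees, forces in N, time in s.
With the tool pointing down it reaches from about 0.4 to 0.825 m from the base axis. Payload 7 kg.
Tool frame: the origin (TCP) lies on the centre line of the jaws, within the pads' length; the fingertips stand r.tip_reach ahead of it and the grasp point (between the pads) is the TCP (r.tip_reach is the distance from the TCP to the fingertips, in m); z points along the fingers, y is the line along which they close (so a half turn about z gives the same grasp; the last joint's range is limited). The gripper opens to 88 mm and grips with 3 to 60 N. Pads are 19 mm wide; open, the fingers measure 130 mm over their backs; the gripper's body (78 mm by 193 mm) begins 47 mm behind the grasp point.
Start: joints at [86.866, 20.546, 0.682, 0, -70.136, -16.507], TCP at [0.227, 0.636, 0.246] pointing down, gripper open.
Joint ranges: [-176.03, 176.03], [-82.01, 121.73], [-58.28, 71.71], [-173.87, 95.51], [-174.79, -0.11], [-173.66, 173.66]. Speed limits (degrees/s): [136.94, 136.94, 172.46, 180, 180, 180].

## Interface

Orientations are given as [roll, pitch, yaw] about the fixed x, y, z axes, in that order (R = Rz(yaw) Ry(pitch) Rx(roll)).
In Python, from plant import sensors, cams, r gives the robot as it stands.
- The arm moves only by the tool drive_tool, never from a script. Its argument "rows" is a list of rows, each an object of numbers: "fingers": the gripper's target within -1 to 1 (fully open at 1, half-way at 0, shut at -1); "x", "y", "z": the shift along the tool's x, y, z in m; "spin": the turn about the tool's z in rad. A call has 1 to 10 rows; each row is the pose to reach, as a shift and turn from the pose commanded when the call began, along the tool's axes at that moment; what a row does not reach only later rows make up. A row lasts 1/8 s, in which the tool goes at most 62.5 mm and 10.7 degrees, less where a joint would pass 70% of its speed; a pose out of reach is approached as far as the arm can. A call with a gripper value outside its range is refused whole. The fingers move at their own pace and stop on an object; "newtons" is the grip in N (left out, the last holds). Time passes only in rows, so rows that repeat a pose let the fingers close. It gives the time, the measured TCP pose, the force, the opening and the grip force at its end, in the units of the state.
- sensors.get_state(): the state, without advancing time (a new reading comes with each control period).
- cams.capture(name): name is "scene" or "top" or "wrist"; returns a dict with "pixels" (420x560x3 uint8, red, green, blue), "intrinsics" (3x3 intrinsics, pixels), "eye" and "orientation" of the camera in the world; the wrist camera has in their place "T_tool_cam" (4x4, takes a point from camera to tool coordinates, whose origin is the TCP and whose axes are the flange's). Camera axes: x right, y up, looking along -z (the intrinsics and any distortion apply to the point x, -y, -z); pixel columns grow to the right and rows downward; lengths in m; the calibration is good to about 2 mm. A picture is of the moment at which its call begins: read the wrist's pose just before it. There is no depth.
- r.close_job(): hands the job in; it is judged then, once.
The state is a dict: "time_s": time; "joints": joint angles; "qd": joint speeds; "joint_torque": joint torques, N m; "tcp_pos": TCP position; "eef_rot": TCP orientation; "contact_force": force on the tool from outside, world axes, zero at the start; "moment": the same for the moment, N m; "gripper_width": finger opening in m; "gripper_force": force on a finger pad.
Only numpy, scipy, OpenCV 4.12 (cv2) and the standard library are available. Lean on these libraries where they do the work, as an engineer would, in place of code of your own. Each camera call takes 0.05 s, during which the arm holds its last target. There are 200 camera calls.

## Working session

There is one attempt and no reset: what is moved stays moved. The work goes in short steps, Python scripts to look and compute and a tool call to move; the robot and the scene stay as the last step left them, time stands still between calls to the robot, and variables do not carry over. Pictures are saved under pics/ and viewed, at most 10 in all, crops included, and the job is handed in when it is done.

Besides the shell and the picture viewer there is one more tool, called after "Request:" as name(argument=value, ...) on one line, values as JSON. drive_tool: Moves the arm, as the interface text tells. Its arguments: {"type":"object","properties":{"rows":{"type":"array"},"newtons":{"type":"number"}},"required":["rows"]}

```bash
mkdir -p pics; cat > h.py <<'E'
import numpy as np, cv2
from plant import sensors, cams, r
def snap(n,f):
    c=cams.capture(n); cv2.imwrite('pics/'+f,c['pixels'][:,:,::-1]); return c
def R(c):
    o=np.array(c['orientation'],float)
    if o.shape==(3,3): return o
    from scipy.spatial.transform import Rotation as Ro
    return Ro.from_euler('xyz',o,degrees=True).as_matrix() if o.size==3 else None
def ray(c,u,v,z):
    K=np.array(c['intrinsics']); d=np.linalg.inv(K)@[u,v,1]; d=R(c)@[d[0],-d[1],-d[2]]
    e=np.array(c['eye']); return e+d*(z-e[2])/d[2]
def proj(c,p):
    K=np.array(c['intrinsics']); q=R(c).T@(np.array(p)-c['eye']); q=K@[q[0],-q[1],-q[2]]; return q[:2]/q[2]
E
python3 - <<'E'
from h import *
for n in('top','scene'):
    c=snap(n,n+'0.png'); print({k:v for k,v in c.items() if k!='pixels'})
print(sensors.get_state(), r.tip_reach)
E
```

```text
{'intrinsics': array([[476.31094663,   0.        , 279.1817281 ],
       [  0.        , 476.31094663, 210.41480783],
       [  0.        ,   0.        ,   1.        ]]), 'eye': array([0.41390851, 0.0140422 , 1.14271588]), 'orientation': array([  9.75517689,  -0.58558941, -90.09793094])}
{'intrinsics': array([[452.91350502,   0.        , 279.38004458],
       [  0.        , 452.91350502, 213.22870574],
       [  0.        ,   0.        ,   1.        ]]), 'eye': array([ 0.06597307, -0.28099062,  0.68453475]), 'orientation': array([ 48.60080798,   0.3836404 , -62.19321792])}
{'time_s': 0.1, 'joints': array([ 8.68675227e+01,  2.05883310e+01,  6.40046673e-01, -1.75446622e-02,
       -7.01376130e+01, -1.65081572e+01]), 'qd': array([-0.01826232, -0.12308189,  0.04364899, -0.01128668,  0.08268071,
        0.02874622]), 'joint_torque': array([-1.64471745e-03, -5.84161484e+01,  2.93753994e+01,  7.01564893e+00,
        1.01642171e-02, -4.62077446e-05]), 'tcp_pos': array([0.2267533 , 0.63533777, 0.24471346]), 'eef_rot': array([ 1.79912956e+02, -8.59591577e-03, -1.96466013e+01]), 'contact_force': array([0.06638332, 0.35659329, 0.60108057]), 'moment': array([-0.03362933, -0.00634446, -0.00498771]), 'gripper_force': 0.0, 'gripper_width': 0.08789290925584245} 0.019
```

View pics/top0.png

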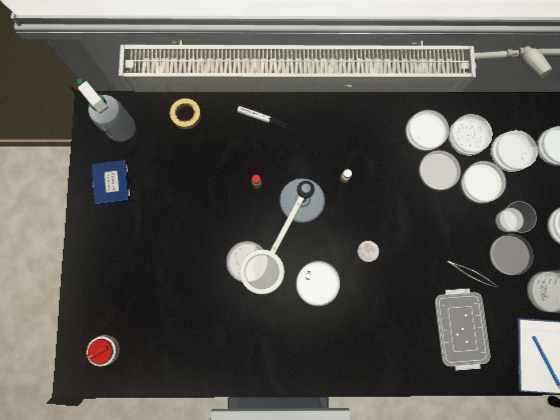

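View pics/scene0.png

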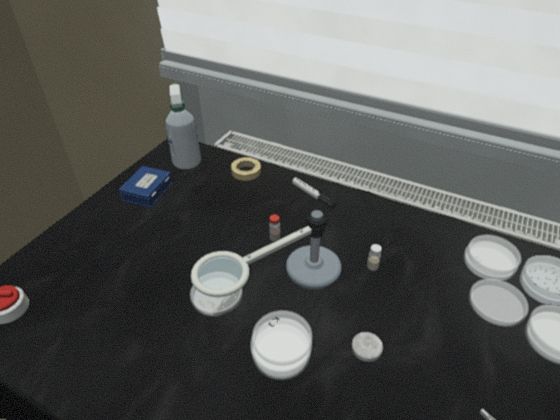

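```bash
python3 - <<'E'
import cv2,numpy as np
a=cv2.imread('pics/top0.png')[160:320,210:400]; b=cv2.imread('pics/scene0.png')[200:390,170:400]
a=cv2.resize(a,(400,int(160*400/190)),interpolation=cv2.INTER_CUBIC);b=cv2.resize(b,(400,int(190*400/230)),interpolation=cv2.INTER_CUBIC)
h=max(len(a),len(b)); p=lambda i:cv2.copyMakeBorder(i,0,h-len(i),0,0,cv2.BORDER_CONSTANT)
cv2.imwrite('pics/z0.png',np.hstack([p(a),p(b)]))
E
```

```text
(no output)
```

View pics/z0.png

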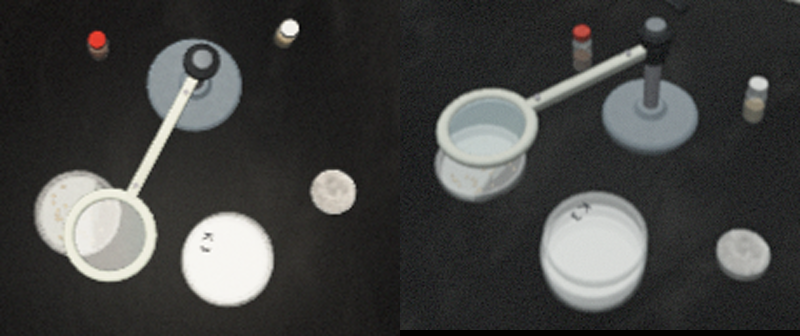

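The top zoom shows the seeds in the left dish (top pixel about 247,261), partly under the lens (263,271). The stack marked K3 is at (318,284), the button at (306,188) and the tin lid at (368,251).

```bash
cat > meas.py <<'E'
from h import *
from scipy.optimize import least_squares
def fitdish(c,g,uv0,rad,z,angs,dark=70):
    # edge points along radial scanlines, outermost bright pixel; then circle fit in the plane
    P=[]
    for a in np.deg2rad(angs):
        rr=np.arange(rad*1.35,rad*.6,-.25); x=uv0[0]+rr*np.cos(a); y=uv0[1]+rr*np.sin(a)
        v=cv2.remap(g,x.astype('f4')[None],y.astype('f4')[None],cv2.INTER_LINEAR)[0]
        k=np.argmax(v>dark)
        if k: P.append(ray(c,x[k],y[k],z)[:2])
    return np.array(P)
def circ(P,R0):
    s=least_squares(lambda q:np.hypot(*(P-q[:2]).T)-q[2],[*P.mean(0),R0],loss='soft_l1',f_scale=.001); return s.x
E
python3 - <<'E'
from meas import *
c=cams.capture('top'); g=cv2.GaussianBlur(cv2.cvtColor(c['pixels'],cv2.COLOR_RGB2GRAY),(0,0),.7)
print('dish',circ(fitdish(c,g,(247.4,261.5),20.7,.015,range(110,300,5)),.049))
print('ring',circ(fitdish(c,g,(262.7,271.6),22.3,.119,list(range(-30,160,5)),110),.048))
print('ring',circ(fitdish(c,g,(262.7,271.6),22.3,.119,list(range(-30,160,5))+list(range(230,270,5)),150),.048))
print('button',ray(c,306.4,188,.147),'foot',circ(fitdish(c,g,(302,201),22.5,.015,range(-30,210,5),60),.055))
for n,u,v,z in(('stack',318,284,.054),('tin',368.4,251,.013),('vl',256.3,179,.058),('vr',347.5,173,.058)): print(n,ray(c,u,v,z))
s=cams.capture('scene')
print('button scene', ray(s,317,215.5,.147))
E
```

```text
dish [0.48643451 0.07963227 0.0494293 ]
ring [0.4588107  0.04102537 0.04807582]
ring [0.45985473 0.04162227 0.04782   ]
button [ 0.63375814 -0.05475639  0.147     ] foot [ 0.63362378 -0.05228375  0.05521795]
stack [ 0.43224587 -0.08489858  0.054     ]
tin [ 0.51026775 -0.20971032  0.013     ]
vl [0.67485312 0.05596833 0.058     ]
vr [ 0.68945989 -0.15780094  0.058     ]
button scene [ 0.62905406 -0.05579637  0.147     ]
```

Request:
drive_tool(rows=[{"fingers":-1,"x":0.03,"y":0.034,"z":-0.01,"spin":0.03},{"fingers":-1,"x":0.066,"y":0.074,"z":-0.01,"spin":0.06},{"fingers":-1,"x":0.102,"y":0.115,"z":-0.01,"spin":0.09},{"fingers":-1,"x":0.138,"y":0.155,"z":-0.01,"spin":0.12},{"fingers":-1,"x":0.174,"y":0.196,"z":-0.01,"spin":0.15},{"fingers":-1,"x":0.21,"y":0.236,"z":-0.01,"spin":0.18},{"fingers":-1,"x":0.246,"y":0.277,"z":-0.01,"spin":0.21},{"fingers":-1,"x":0.28,"y":0.315,"z":-0.01,"spin":0.24},{"fingers":-1,"x":0.3,"y":0.337,"z":-0.01,"spin":0.27},{"fingers":-1,"x":0.3,"y":0.337,"z":-0.01,"spin":0.27}], newtons=10)

```text
time_s: 1.45
tcp_pos: [0.3965, 0.2157, 0.2557]
eef_rot: [-180.0, 0.0, -35.3]
contact_force: [1.1, 0.7, 0.2]
gripper_width: 0.0008
gripper_force: 0.0
```

Request:
drive_tool(rows=[{"fingers":-1,"x":0.04,"y":0.025},{"fingers":-1,"x":0.08,"y":0.051},{"fingers":-1,"x":0.12,"y":0.077},{"fingers":-1,"x":0.16,"y":0.103},{"fingers":-1,"x":0.2,"y":0.128},{"fingers":-1,"x":0.225,"y":0.144},{"fingers":-1,"x":0.236,"y":0.151},{"fingers":-1,"x":0.236,"y":0.151},{"fingers":-1,"x":0.236,"y":0.151}])

```text
invalid input
```

```bash
python3 - <<'E'
from h import *
s=sensors.get_state(); c=snap('wrist','w1.png'); print(s['tcp_pos'],s['eef_rot'],s['contact_force'],c['intrinsics'],c['T_tool_cam'])
snap('scene','s1.png')
E
```

```text
[0.39649372 0.21572912 0.25570798] [-1.79982795e+02  2.15044147e-03 -3.52827022e+01] [1.05663976 0.71261452 0.16577006] [[298.39738004   0.         281.04671867]
 [  0.         298.39738004 207.4203942 ]
 [  0.           0.           1.        ]] [[-1.13542110e-03  9.66326525e-01  2.57316453e-01  6.99452145e-02]
 [ 9.99999205e-01  9.56168498e-04  8.21747736e-04 -6.43857225e-04]
 [ 5.48038748e-04  2.57317182e-01 -9.66326843e-01 -1.39451680e-01]
 [ 0.00000000e+00  0.00000000e+00  0.00000000e+00  1.00000000e+00]]
```

View pics/w1.png

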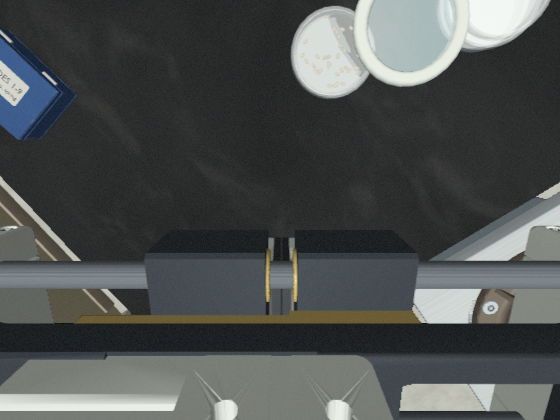

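The wrist picture shows the seeded dish at (331,52) and the lens ring at (411,37). The arm has not moved because the call was refused, probably for the missing z and spin fields. I'll resend it with every field filled in.

Request:
drive_tool(rows=[{"fingers":-1,"x":0.04,"y":0.025,"z":0,"spin":0},{"fingers":-1,"x":0.08,"y":0.051,"z":0,"spin":0},{"fingers":-1,"x":0.12,"y":0.077,"z":0,"spin":0},{"fingers":-1,"x":0.16,"y":0.103,"z":0,"spin":0},{"fingers":-1,"x":0.2,"y":0.128,"z":0,"spin":0},{"fingers":-1,"x":0.225,"y":0.144,"z":0,"spin":0},{"fingers":-1,"x":0.236,"y":0.151,"z":0,"spin":0},{"fingers":-1,"x":0.236,"y":0.151,"z":0,"spin":0},{"fingers":-1,"x":0.236,"y":0.151,"z":0,"spin":0}])

```text
time_s: 2.68
tcp_pos: [0.5022, -0.0408, 0.2555]
eef_rot: [-180.0, 0.0, -35.1]
contact_force: [0.2, 0.2, 0.5]
gripper_width: 0.0007
gripper_force: 0.0
```

```bash
python3 - <<'E'
from h import *
s=sensors.get_state(); c=snap('wrist','w2.png'); print(s['tcp_pos'],s['eef_rot'],s['contact_force'])
E
```

```text
[ 0.50223314 -0.04080667  0.25553085] [-1.79994107e+02  9.37105299e-03 -3.50524790e+01] [0.17949835 0.18286081 0.50941613]
```

View pics/w2.png

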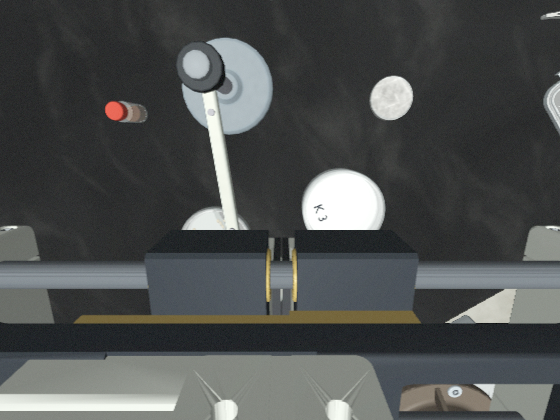

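The wrist picture shows the button at (196,64), the bar left of the fingers, the stack at (343,205) and the tin lid at (391,98). The fingers are on the right side of the bar, about 25 mm clear of it, so I'll go down.

Request:
drive_tool(rows=[{"fingers":-1,"x":0,"y":0,"z":0.03,"spin":0},{"fingers":-1,"x":0,"y":0,"z":0.065,"spin":0},{"fingers":-1,"x":0,"y":0,"z":0.1,"spin":0},{"fingers":-1,"x":0,"y":0,"z":0.125,"spin":0},{"fingers":-1,"x":0,"y":0,"z":0.138,"spin":0},{"fingers":-1,"x":0,"y":0,"z":0.138,"spin":0},{"fingers":-1,"x":0,"y":0,"z":0.138,"spin":0}])

```text
time_s: 3.6
tcp_pos: [0.5031, -0.0414, 0.1186]
eef_rot: [-179.9, -0.1, -35.1]
contact_force: [-0.4, 0.1, 0.3]
gripper_width: 0.0003
gripper_force: 0.0
```

```bash
python3 - <<'E'
from meas import *
from scipy.spatial.transform import Rotation as Ro
T=np.array([[-1.13542110e-03,9.66326525e-01,2.57316453e-01,6.99452145e-02],[9.99999205e-01,9.56168498e-04,8.21747736e-04,-6.43857225e-04],[5.48038748e-04,2.57317182e-01,-9.66326843e-01,-1.39451680e-01],[0,0,0,1]])
Rt=Ro.from_euler('xyz',[-179.994,.009,-35.0525],degrees=True).as_matrix(); p=np.array([.50223,-.04081,.25553])
K=np.array([[298.397,0,281.047],[0,298.397,207.42],[0,0,1]]); e=Rt@T[:3,3]+p
def wr(u,v,z):
    d=np.linalg.inv(K)@[u,v,1]; d=Rt@T[:3,:3]@[d[0],-d[1],-d[2]]; return e+d*(z-e[2])/d[2]
print('button',wr(196,64.5,.147),'foot',wr(227,86,.015),'bar',wr(211,105,.121),wr(231,215,.121))
print(sensors.get_state()['tcp_pos'])
E
```

```text
button [ 0.63551235 -0.05416855  0.147     ] foot [ 0.63636758 -0.05541102  0.015     ] bar [ 0.61082274 -0.04153405  0.121     ] [0.52165805 0.00515037 0.121     ]
[ 0.50312322 -0.04141656  0.11861055]
```

Request:
drive_tool(rows=[{"fingers":-1,"x":0,"y":-0.008,"z":0,"spin":0},{"fingers":-1,"x":0,"y":-0.016,"z":0,"spin":0},{"fingers":-1,"x":0,"y":-0.021,"z":0,"spin":0},{"fingers":-1,"x":0,"y":-0.025,"z":0,"spin":0},{"fingers":-1,"x":0,"y":-0.029,"z":0,"spin":0},{"fingers":-1,"x":0,"y":-0.033,"z":0,"spin":0},{"fingers":-1,"x":0,"y":-0.037,"z":0,"spin":0},{"fingers":-1,"x":0,"y":-0.041,"z":0,"spin":0},{"fingers":-1,"x":0,"y":-0.045,"z":0,"spin":0},{"fingers":-1,"x":0,"y":-0.045,"z":0,"spin":0}])

```text
time_s: 4.85
tcp_pos: [0.5288, -0.0046, 0.1176]
eef_rot: [-180.0, -0.0, -35.1]
contact_force: [-0.9, -0.7, -0.1]
gripper_width: 0.0003
gripper_force: 0.0
```

```bash
python3 - <<'E'
from h import *
s=sensors.get_state(); print(s['tcp_pos'],s['contact_force'])
c=snap('top','t3.png'); s=snap('scene','s3.png')
cv2.imwrite('pics/z3.png',np.hstack([cv2.resize(c['pixels'][170:330,200:340,::-1],(350,400)),cv2.resize(s['pixels'][200:360,170:330,::-1],(400,400))]))
E
```

```text
[ 0.52875602 -0.00464617  0.11763617] [-0.9110977  -0.68899356 -0.07580669]
```

View pics/z3.png

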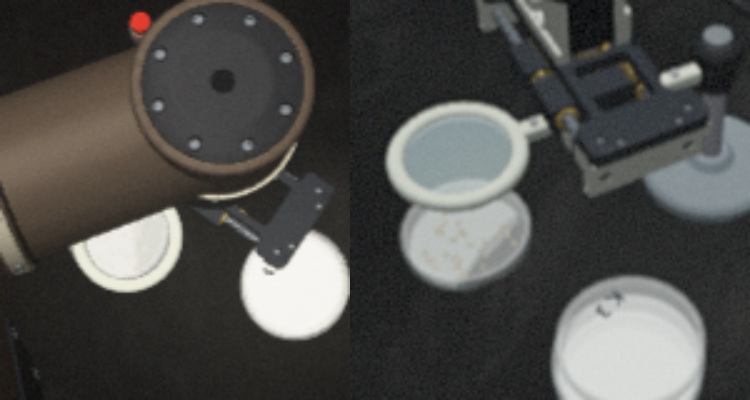

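The lens has moved close over the dish: in the left crop the ring is at about (127,237), which is top pixel (251,265). I'll fit the visible arc.

```bash
cat > lens.py <<'E'
from meas import *
from scipy.spatial.transform import Rotation
def lens(c,uv,angs,rad):
    g=cv2.GaussianBlur(cv2.cvtColor(c['pixels'],cv2.COLOR_RGB2GRAY),(0,0),.7)
    q=circ(fitdish(c,g,uv,rad,.117,angs,140),.048); d=q[:2]-[.6345,-.054]
    print('lens',q,'r',np.hypot(*d),'phi',np.degrees(np.arctan2(d[1],-d[0])))
E
python3 - <<'E'
from lens import *
c=cams.capture('top'); lens(c,(250.8,264.8),22.3) if 0 else lens(c,(250.8,264.8),range(0,181,5),22.3)
s=cams.capture('scene'); k=200; f=170
# scene: outer ring edge points, near side
uv=(f+457*160/400,k+155*160/400); lens(s,uv,list(range(20,340,8)),29)
E
```

```text
lens [0.47358022 0.06535675 0.04684176] r 0.20035271172045113 phi 36.56491354803407
lens [ 0.59069087 -0.14199315  0.05582742] r 0.09829564674362286 phi -63.532673223087095
```

Request:
drive_tool(rows=[{"fingers":-1,"x":0,"y":-0.003,"z":0,"spin":0},{"fingers":-1,"x":0,"y":-0.006,"z":0,"spin":0},{"fingers":-1,"x":0,"y":-0.009,"z":0,"spin":0},{"fingers":-1,"x":0,"y":-0.011,"z":0,"spin":0},{"fingers":-1,"x":0,"y":-0.011,"z":0,"spin":0},{"fingers":-1,"x":0,"y":-0.011,"z":0,"spin":0},{"fingers":-1,"x":0,"y":-0.011,"z":0,"spin":0}])

```text
time_s: 5.92
tcp_pos: [0.5346, 0.0041, 0.1176]
eef_rot: [-180.0, -0.0, -35.1]
contact_force: [0.4, -0.6, -0.4]
gripper_width: 0.0
gripper_force: 0.0
```

Request:
drive_tool(rows=[{"fingers":-1,"x":0,"y":0.01,"z":0,"spin":0},{"fingers":-1,"x":0,"y":0.025,"z":0,"spin":0},{"fingers":-1,"x":0,"y":0.03,"z":0,"spin":0},{"fingers":-1,"x":0,"y":0.03,"z":-0.03,"spin":0},{"fingers":-1,"x":0,"y":0.03,"z":-0.07,"spin":0},{"fingers":-1,"x":0,"y":0.03,"z":-0.1,"spin":0},{"fingers":-1,"x":0,"y":0.03,"z":-0.11,"spin":0},{"fingers":-1,"x":0,"y":0.03,"z":-0.11,"spin":0}])

```text
time_s: 6.92
tcp_pos: [0.5173, -0.0206, 0.2278]
eef_rot: [-179.9, -0.0, -35.1]
contact_force: [0.5, -0.3, -1.1]
gripper_width: 0.0005
gripper_force: 0.0
```

```bash
python3 - <<'E'
from lens import *
s=sensors.get_state(); print(s['tcp_pos'],s['contact_force'],s['eef_rot'])
c=snap('top','t4.png'); lens(c,(246,262),range(0,181,5),22.3); lens(c,(246,262),range(20,161,5),22.3)
s=snap('scene','s4.png')
cv2.imwrite('pics/z4.png',np.hstack([cv2.resize(c['pixels'][170:330,200:340,::-1],(350,400)),cv2.resize(s['pixels'][200:360,170:330,::-1],(400,400))]))
E
```

```text
[ 0.51727466 -0.0206163   0.22775027] [ 0.53574735 -0.269841   -1.10825936] [-1.79945726e+02 -2.43644098e-02 -3.51296705e+01]
lens [0.48450227 0.07742339 0.04678663] r 0.19942774262029053 phi 41.22384456031285
lens [0.48706118 0.07753903 0.04904247] r 0.19758725199756472 phi 41.73806925561006
```

View pics/z4.png

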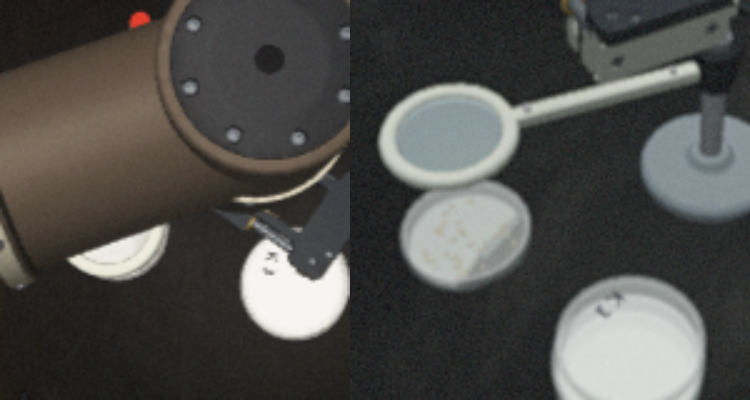

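The scene crop shows the lens at (449,135), which from that eye is consistent with being above the dish at (466,232). The arm hides part of the top view. I'll move over the button and check the dish and lens from the scene camera.

Request:
drive_tool(rows=[{"fingers":-1,"x":0.03,"y":-0.01,"z":0,"spin":0},{"fingers":-1,"x":0.06,"y":-0.02,"z":0,"spin":0},{"fingers":-1,"x":0.09,"y":-0.032,"z":0,"spin":0},{"fingers":-1,"x":0.11,"y":-0.038,"z":0,"spin":0},{"fingers":-1,"x":0.115,"y":-0.04,"z":0,"spin":0},{"fingers":-1,"x":0.115,"y":-0.04,"z":0,"spin":0},{"fingers":-1,"x":0.115,"y":-0.04,"z":0,"spin":0}])

```text
time_s: 7.9
tcp_pos: [0.6337, -0.0537, 0.2274]
eef_rot: [180.0, 0.0, -35.1]
contact_force: [-0.1, -0.4, 0.6]
gripper_width: 0.0006
gripper_force: 0.0
```

```bash
python3 - <<'E'
from lens import *
st=sensors.get_state(); print(st['tcp_pos'],st['contact_force'],st['eef_rot'])
c=snap('top','t5.png'); lens(c,(246,262),range(60,240,5),22.3)
s=snap('scene','s5.png')
g=cv2.cvtColor(s['pixels'],cv2.COLOR_RGB2GRAY)
# scene: bright contour of the ring in the crop
print('lens scene',ray(s,209.6,254,.117),'dish scene',ray(s,170+(466-350)/2.5,200+232/2.5,.012))
print('bar ends scene',ray(s,170+(527-350)/2.5,200+110/2.5,.121),ray(s,170+(697-350)/2.5,200+68/2.5,.121))
w=snap('wrist','w5.png')
cv2.imwrite('pics/z5.png',np.hstack([cv2.resize(c['pixels'][170:330,200:340,::-1],(350,400)),cv2.resize(s['pixels'][190:350,250:410,::-1],(400,400))]))
E
```

```text
[ 0.63367126 -0.05373206  0.22738486] [-0.14465252 -0.42745086  0.55802239] [ 1.79985126e+02  2.70441107e-02 -3.50987419e+01]
lens [0.48905113 0.05989953 0.0488836 ] r 0.18473894018159115 phi 38.06413545871778
lens scene [0.48449925 0.07986663 0.117     ] dish scene [0.48486695 0.07849661 0.012     ]
bar ends scene [0.52666416 0.04249756 0.121     ] [ 0.62025902 -0.04482786  0.121     ]
```

View pics/z5.png

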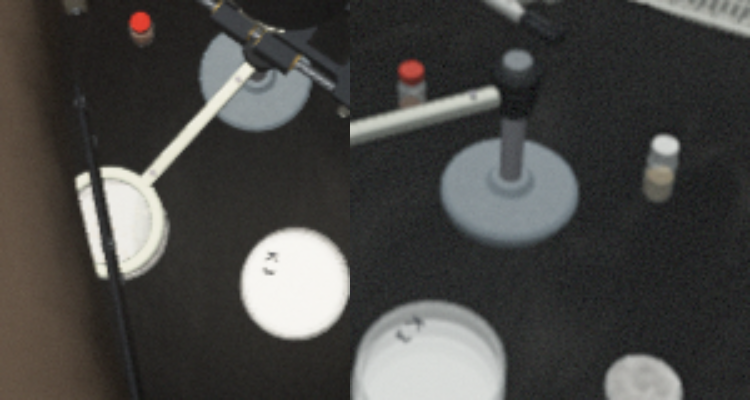

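In the scene camera the lens and dish centres agree within 2 mm; the top fit this time is spoiled by the hose and arm hiding the ring. The fingertip is over the button, so I'll approach and press.

Request:
drive_tool(rows=[{"fingers":-1,"x":0,"y":0,"z":0.025,"spin":0},{"fingers":-1,"x":0,"y":0,"z":0.045,"spin":0},{"fingers":-1,"x":0,"y":0,"z":0.056,"spin":0},{"fingers":-1,"x":0,"y":0,"z":0.06,"spin":0},{"fingers":-1,"x":0,"y":0,"z":0.062,"spin":0},{"fingers":-1,"x":0,"y":0,"z":0.064,"spin":0},{"fingers":-1,"x":0,"y":0,"z":0.065,"spin":0},{"fingers":-1,"x":0,"y":0,"z":0.065,"spin":0},{"fingers":-1,"x":0,"y":0,"z":0.065,"spin":0}])

```text
time_s: 9.18
tcp_pos: [0.6347, -0.0539, 0.163]
eef_rot: [-180.0, -0.0, -35.1]
contact_force: [-1.1, 0.1, 2.7]
gripper_width: 0.0004
gripper_force: 1.5
```

Request:
drive_tool(rows=[{"fingers":-1,"x":0,"y":0,"z":0.001,"spin":0},{"fingers":-1,"x":0,"y":0,"z":0.002,"spin":0},{"fingers":-1,"x":0,"y":0,"z":0.0025,"spin":0},{"fingers":-1,"x":0,"y":0,"z":0.0025,"spin":0},{"fingers":-1,"x":0,"y":0,"z":0.0025,"spin":0}])

```text
time_s: 9.8
tcp_pos: [0.6347, -0.0539, 0.1612]
eef_rot: [-180.0, -0.1, -35.1]
contact_force: [-3.4, 2.1, 10.0]
gripper_width: 0.001
gripper_force: 4.9
```

Request:
drive_tool(rows=[{"fingers":-1,"x":0,"y":0,"z":0.001,"spin":0},{"fingers":-1,"x":0,"y":0,"z":0.0015,"spin":0},{"fingers":-1,"x":0,"y":0,"z":0.0015,"spin":0}])

```text
time_s: 10.18
tcp_pos: [0.6348, -0.0539, 0.161]
eef_rot: [-180.0, -0.1, -35.1]
contact_force: [-7.4, 2.5, 17.4]
gripper_width: 0.0004
gripper_force: 9.0
```

The force rose to 17 N with no further travel, so the button is on its stop. I'll lift off and back away.

Request:
drive_tool(rows=[{"fingers":-1,"x":0,"y":0,"z":-0.005,"spin":0},{"fingers":-1,"x":0,"y":0,"z":-0.02,"spin":0},{"fingers":-1,"x":0,"y":0,"z":-0.05,"spin":0},{"fingers":-1,"x":0,"y":0,"z":-0.09,"spin":0},{"fingers":-1,"x":0,"y":0,"z":-0.1,"spin":0},{"fingers":-1,"x":0,"y":0,"z":-0.1,"spin":0},{"fingers":-1,"x":0,"y":0,"z":-0.1,"spin":0}])

```text
time_s: 11.05
tcp_pos: [0.6337, -0.0539, 0.2571]
eef_rot: [179.9, 0.1, -35.1]
contact_force: [-0.5, -0.3, -0.3]
gripper_width: 0.0003
gripper_force: 0.0
```

```bash
python3 - <<'E'
from lens import *
st=sensors.get_state(); print(st['tcp_pos'],st['contact_force'])
s=snap('scene','s6.png'); a=cv2.imread('pics/s4.png').astype(int); b=cv2.imread('pics/s6.png').astype(int)
print('ring/dish diff', np.abs(a-b)[225:325,175:250].mean(), 'shifted by 1px', np.abs(a[:,1:]-a[:,:-1])[225:325,175:250].mean())
cv2.imwrite('pics/z6.png',cv2.resize(s['pixels'][190:390,170:410,::-1],(720,600)))
E
```

```text
[ 0.63370587 -0.05392856  0.25712998] [-0.48751114 -0.29440032 -0.33090571]
ring/dish diff 3.4067555555555558 shifted by 1px 7.1021777777777775
```

View pics/z6.png

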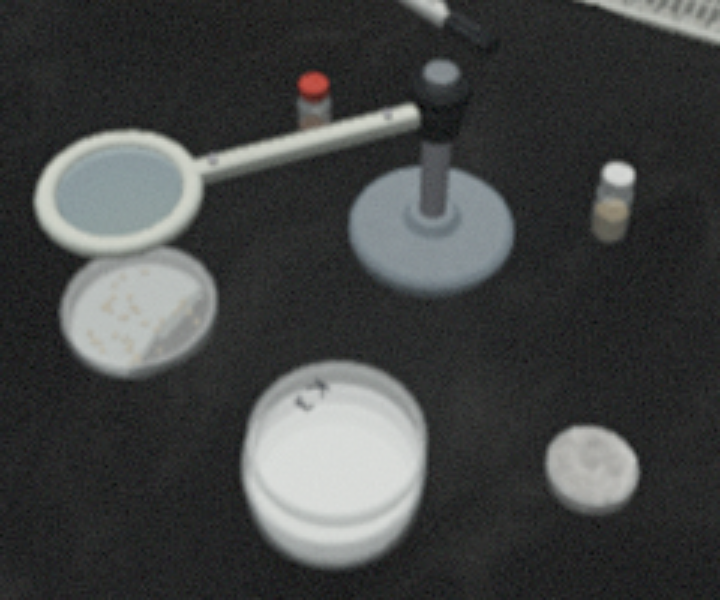

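The lens ring at (120,190) and the dish at (139,312) are where they were, the button at (441,72) is up, and nothing else has moved. I'll hand the job in.

```bash
python3 -c "
from plant import r
print(r.close_job())"
```

```text
the job is handed in; nothing more can be done
None
```

I pushed the lens over the seed dish (centres about 2 mm apart in the scene camera), pressed the button to its stop and saw it come back up, then handed the job in; no verdict was returned.

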